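Clip the spray tube away and hold the lap's overarm up off its ball

TASK

Get the glass lap ready for taking the work out: first take the copper spray tube from its wooden cradle and push it down past the two orange sprung jaws until it sits at the bottom of the black fork clip, with both jaws closed over it, centred, and let go of it. Then pull the red latch of the overarm fully sideways against its spring, lift the yellow coupler off its ball, raise it at least 9 cm and finish while still holding the overarm up there, still, in the gripper. Leave the tumbler and the blue offcut where they are.

Things in the scene. Friction and masses are not known exactly. Their poses are not given: they have to be found in the camera images.
- tube: Spray tube: straight copper tube, 12 mm diameter, 180 mm long, 80 g, with a 50 mm green sleeve about its middle and a brass tip. Origin at the tube's centre, its x axis along the tube. Starts lying level on the cradle, its axis 42 mm above the bench; it may lie either end first in the clip.
- cradle: Light wooden cradle, fixed, base 130 x 56 x 10 mm, origin at the centre of its underside on the bench, x axis along the tube. Two posts 100 mm apart (43 mm at -50 and +50 mm along x, each 14 mm wide) carry the tube between low cheeks; the 86 mm between the posts is free above the 10 mm base, so the tube can be gripped across its middle from above.
- clip: Black fork clip, fixed, on a dark steel base 130 x 56 x 10 mm, origin at the centre of its underside on the bench, x axis along the seated tube, y across it. Two forks, each 12 mm wide, at x = -50 and +50 mm; the 88 mm between them is free above the 10 mm base. Each fork is an upward-open slot 18 mm wide (y from -9 to +9 mm), floor 36 mm above the bench; fork tops 78 to 80 mm above the bench. Clip and cradle may each stand on the left or on the right of the lap.
- clip_seat (a point): Where the centre of the seated tube belongs: midway between the two forks, 42 mm above the bench (tube lying on the slot floors).
- jaw_a (a joint): Orange sprung jaw over the fork at x = -50 mm of the clip: a 20 mm flap hinged at y = -13 mm, 70 mm above the bench, lying level across the slot (0 = closed, in rad); it only swings downwards into the slot (to 1.5) when the tube is pushed down onto it, lets the tube pass when the tube's axis is some 20 to 25 mm below the hinge, and springs back above it. Pushing past both jaws takes about 5 N. The tube cannot come out again by being pulled up.
- jaw_b (a joint): The same jaw over the fork at x = +50 mm of the clip.
- lap: Bench lap, fixed: blue round tub (190 mm diameter, 46 mm high) with an aluminium disc and an amber glass piece on it, on a dark steel base, with a ball post at the robot's side and the hinge of the overarm at the far side. Origin on the bench under the ball, x axis from the ball towards the overarm's hinge, y axis to the left of that.
- ball (a point): Centre of the steel ball (30 mm) on its post, 96 mm above the bench; a flat collar of 34 mm under the ball is what the latch's jaw hooks under.
- overarm (a joint): Angle of the overarm about its hinge, in rad (hinge axis level, along the lap's y, 250 mm from the ball along the lap's x axis and 112 mm above the bench): 0 = down on the ball, grows as its ball end rises, up to 0.8; 0.37 rad lifts the coupler 90 mm, 0.45 rad 109 mm. It falls by its own weight (about 4 N to be lifted at the coupler) when let go, and cannot be raised more than about 4 mm while the latch is closed.
- coupler: Yellow coupler housing, 56 x 52 mm, 48 mm high, at the ball end of the overarm; origin in its middle right above the ball, 112 mm above the bench while down; carries the latch. Its top is 130 mm above the bench while down.
- latch (a joint): Latch travel in m: 0 = closed (sprung), 0.016 = pulled fully out along the lap's +y (to the left, away from the coupler); the coupler is free of the ball beyond 0.012. The spring takes 3.5 N to start and 7.5 N at the end of the travel.
- latch_grip (a point): Grip point on the latch's red upright handle, moving with it: handle 22 mm (along the lap's x) by 14 mm (along y), its top 25 mm above this point, which is 164 mm above the bench while down and 65 mm to the left of the ball while closed. The handle stands clear above the coupler (free from 18 mm below this point): grip it across y from above, pull it along y, then lift by the same handle; it swings with the overarm about the hinge.
- tumbler: Amber glass tumbler, 68 mm across, 100 mm high, origin at the centre of its foot. To be left alone.
- offcut: Blue glass offcut, 75 x 50 x 20 mm, origin at the centre of its underside. To be left alone.
Things that resemble listed ones, but are neither listed nor needed, are in the scene too. There is more than one size of the tube; the one meant has the size given above. There is more than one size of the clip; the job needs the larger.

How it is judged:
By the outcome, as a careful person would: the job done as asked, in the order asked, and still so for the second after the job is handed in, while the arm keeps its last pose, push and grip.
It also fails if it takes over 61 s, if anything falls off the work surface, if the arm or the gripper's body presses on something with over 40 N, if the wrist force passes 120 N, or if a joint passes its speed limit or range.

ROBOT

A 6-joint arm with a two-finger parallel gripper is mounted at the origin on the work surface. World frame = base frame: x ahead of the robot, y to its left, z up, the work surface at z = 0. Lengths are in m, angles in rad, forces in N, time in s.
With the tool pointing down it reaches from about 0.35 to 0.975 m from the base axis. Payload 4.9 kg.
Tool frame: the origin (TCP) lies midway between the tips of the shut fingers; the grasp point (between the pads) lies 19 mm behind it; z points along the fingers, y is the line along which they close (so a half turn about z gives the same grasp; the last joint's range is limited). The gripper opens to 85 mm and grips with 20 to 120 N. Pads are 22 mm wide; open, the fingers measure 114 mm over their backs; the gripper's body (76 mm by 85 mm) begins 54 mm behind the grasp point. The pads swing forward as they close: fully open they stand 13 mm farther back than shut.
Start: joints at [-1.352, 0.053, 1.613, -0, 1.476, -0.119], TCP at [0.207, -0.59, 0.192] pointing down, gripper open.
Joint ranges: [-3.01, 3.01], [-1.01, 2.22], [0.06, 2.58], [-1.02, 4.17], [0.09, 2.62], [-3.14, 3.14]. Speed limits (rad/s): [2.57, 2.57, 3.14, 3.14, 3.14, 3.14].

INTERFACE

Orientations are given as a rotation vector (axis times angle).
In Python, from station import ctrl gives the robot as it stands. The module is installed in compiled form; this text tells all that it offers.
- The arm moves only by the shell command python3 -m handwheel 'ROWS' [OPENING] [FORCE]. ROWS is JSON, a list of rows, each a list of 2 entries, a list of its own where there are three numbers: the shift along the tool's x, y, z in cm, then the turn, a rotation vector about the tool's x, y, z in rad. In form: [[[tx, ty, tz], [ax, ay, az]], ...]. A call has 1 to 5 rows; each row is the pose to reach, as a shift and turn from the pose commanded when the call began, along the tool's axes at that moment; what a row does not reach only later rows make up. A row lasts 1/8 s, in which the tool goes at most 62.5 mm and 10.7 degrees, less where a joint would pass 70% of its speed; a pose out of reach is approached as far as the arm can. A call with a gripper value outside its range is refused whole. OPENING is the gripper's target within -1 to 1 (shut at 1, half-way at 0, fully open at -1), set as the call begins (- or left out, the last holds). The fingers move at their own pace and stop on an object; FORCE is the grip in N (left out, the last holds). Time passes only in rows, so rows that repeat a pose let the fingers close. It gives the time, the measured TCP pose, the force, the opening and the grip force at its end, in the units of the state.
- ctrl.get_obs(): the state, without advancing time (a new reading comes with each control period).
- ctrl.get_image(name): name is "scene" or "top"; returns the picture (400x640x3 uint8, blue, green, red); there is no depth.
- ctrl.calibration(name): a dict with "fx", "fy", "cx", "cy" (pixels), "k1" (the pictures are not rectified: a ray, as slopes to the right and down, at radius r is drawn at 1 + k1 r^2 times it, then the intrinsics apply), "R" (3x3) and "t" (3): a world point X has camera coordinates R X + t. Camera axes: x right, y down, z forward; pixel columns grow to the right and rows downward; lengths in m; the calibration is good to about 2 mm. A picture is of the moment at which its call begins. calibration takes no time and is no camera call.
- ctrl.finish_job(): hands the job in; it is judged then, once.
Trained networks look in the newest picture that a camera, given by its name, has taken for a name from the list of things; names that differ only in an ending like _2 or _b are one class to them, and where a whole thing is asked for, a point or a joint stands for the part that bears it (a point fixed in the world has none). Each returns a list of dicts, best first, with "score" (0 to 1); they miss things now and then, are a little off and sometimes report something else, mostly with a low value. They report only what shows in the picture. A call takes as long as a camera call. They do not tell look-alikes from the thing itself.
- ctrl.look_for(camera, query): "position" ([column, row] in pixels, amid what is visible of it).
- ctrl.landmark_of(camera, query): "position" ([column, row] in pixels: a listed point, or the origin of a listed thing).
The state is a dict: "t": time; "q": joint angles; "dq": joint speeds; "effort": joint torques, N m; "tool_pos": TCP position; "tool_rot": TCP orientation; "contact_force": force on the tool from outside, world axes, zero at the start; "wrist_torque": the same for the moment, N m; "opening": finger opening in m; "grip_force": force on a finger pad.
Only numpy, scipy, OpenCV 4.12 (cv2) and the standard library are available. Lean on these libraries where they do the work, as an engineer would, in place of code of your own. Each camera call takes 0.05 s, during which the arm holds its last target. There are 200 camera calls.

## Working session

There is one attempt and no reset: what is moved stays moved. The work goes in short steps, Python scripts to look and compute and a shell command to move; the robot and the scene stay as the last step left them, time stands still between calls to the robot, and variables do not carry over. Pictures are saved under pics/ and viewed, at most 10 in all, crops included, and the job is handed in when it is done.

```bash
mkdir -p pics; python3 - <<'E'
from station import ctrl
import cv2,json
for c in("scene","top"):
    cv2.imwrite(f"pics/{c}0.png",ctrl.get_image(c))
    k=ctrl.calibration(c);print(c,{a:(b.tolist() if hasattr(b,'tolist') else b) for a,b in k.items()})
    for q in("tube","clip","cradle","clip_seat","ball","latch_grip","coupler","lap","tumbler","offcut"):
        print(q,[( [round(v) for v in d["position"]],round(d["score"],2)) for d in ctrl.landmark_of(c,q)])
o=ctrl.get_obs();print(o)
E
```

```text
scene {'fx': 373.41368973165635, 'fy': 373.41368973165635, 'cx': 322.31775652948033, 'cy': 200.5263529987796, 'k1': 0.028273215523522244, 'R': [[0.7079617459612002, 0.7062393213394993, 0.004023338103173605], [0.5268385360793707, -0.5243123335457475, -0.6689826109799558], [-0.47035233937689175, 0.4757337468434802, -0.7432671652622285]], 't': [-0.31034206910006934, -0.1676281699260833, 1.3895896553396123]}
tube [([195, 225], 0.96), ([189, 324], 0.9), ([253, 264], 0.71)]
clip [([415, 167], 0.7), ([385, 172], 0.56)]
cradle [([261, 274], 0.71)]
clip_seat [([388, 166], 0.79), ([416, 158], 0.58)]
ball [([327, 207], 0.66)]
latch_grip [([346, 182], 0.69)]
coupler [([328, 206], 0.74)]
lap [([325, 230], 0.93), ([255, 276], 0.67)]
tumbler [([324, 343], 0.63)]
offcut [([436, 222], 0.84)]
top {'fx': 483.56139858588637, 'fy': 483.56139858588637, 'cx': 317.08918222610606, 'cy': 205.010363984269, 'k1': -0.06367504010928919, 'R': [[0.027669102408217, -0.999593696369705, 0.006845651895439584], [-0.9983167736267932, -0.027981657637278813, -0.050800062315512665], [0.05097097475341686, -0.0054285369870756
[... 446 characters left out ...]
], 0.57), ([294, 203], 0.44)]
{'t': 1.1, 'q': array([-1.35202533e+00,  5.26881848e-02,  1.61290018e+00,  8.28432531e-06,
        1.47598297e+00, -1.18970125e-01]), 'dq': array([ 0.00110372, -0.0004745 ,  0.00037557, -0.00093104, -0.0014207 ,
       -0.00021764]), 'effort': array([ 2.15530752e-03, -3.93687487e+01, -3.70462561e+01,  1.78773607e-04,
        5.14510193e-04, -2.07239644e-06]), 'tool_pos': array([ 0.20711561, -0.58967109,  0.1918108 ]), 'tool_rot': array([3.09688380e+00, 5.27999876e-01, 1.46091736e-05]), 'contact_force': array([ 0.36253103, -0.14168525, -0.87849873]), 'wrist_torque': array([ 0.01196612, -0.0006867 ,  0.02182692]), 'grip_force': 0.0, 'opening': 0.08545717970887198}
```

View pics/scene0.png

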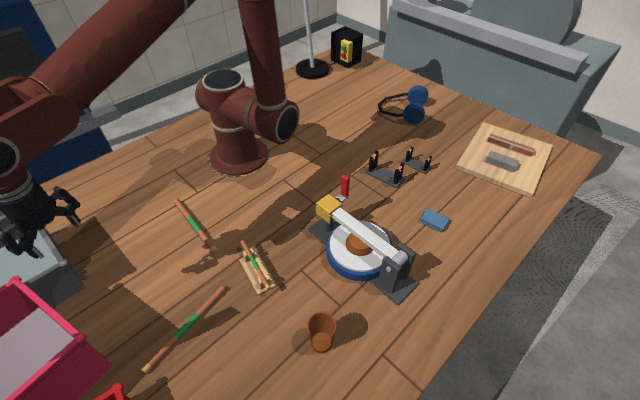

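View pics/top0.png

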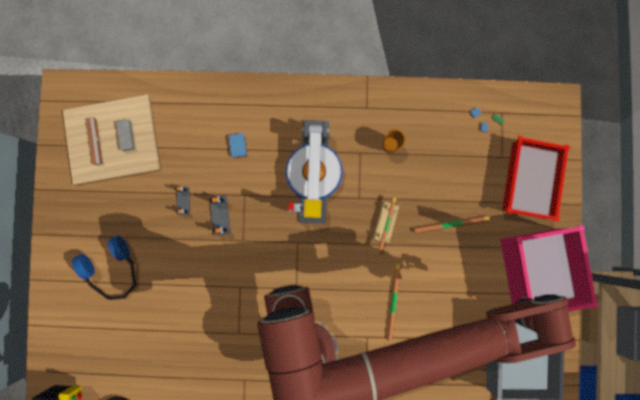

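The top picture shows the cradle with its tube at about (386,223), the larger clip at (219,215), a smaller clip at (184,200) and the coupler at (314,208) with its latch at (294,207). Next I'll look at enlarged crops.

```bash
python3 - <<'E'
import cv2,numpy as np
t=cv2.imread("pics/top0.png");s=cv2.imread("pics/scene0.png")
def c(im,x,y,w=50,h=37): 
    r=cv2.resize(im[y-h//2:y-h//2+h,x-w//2:x-w//2+w],None,fx=8,fy=8,interpolation=cv2.INTER_CUBIC)
    for i in range(0,w,10): cv2.putText(r,str(x-w//2+i),(i*8,10),0,.35,(255,255,255),1); cv2.line(r,(i*8,0),(i*8,h*8),(255,255,255) if 0 else (200,200,200),1)
    for i in range(0,h,10): cv2.putText(r,str(y-h//2+i),(0,i*8+10),0,.35,(255,255,255),1); cv2.line(r,(0,i*8),(w*8,i*8),(200,200,200),1)
    return r
cv2.imwrite("pics/z1.png",np.vstack([np.hstack([c(t,386,223),c(t,218,215)]),np.hstack([c(s,256,268),c(s,387,168)])]))
E
```

```text
(no output)
```

View pics/z1.png

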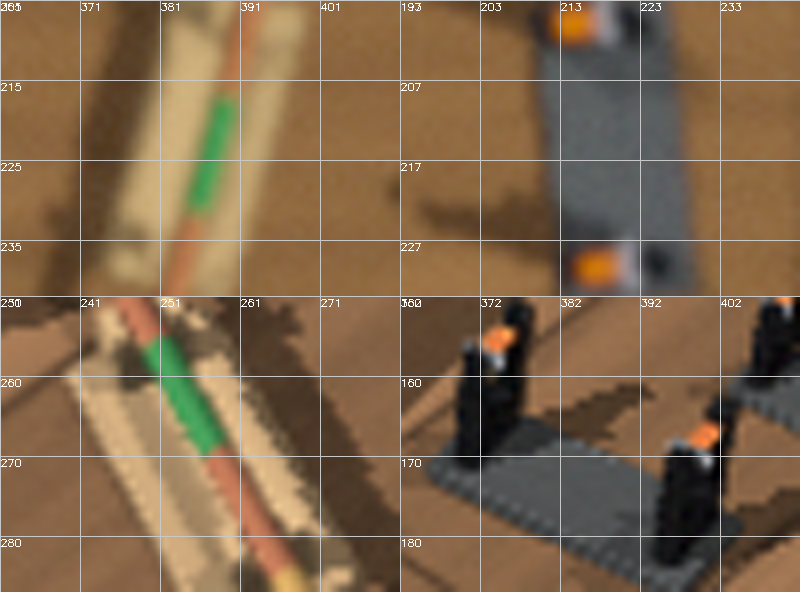

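The crops show the green sleeve centred at (387.7,224) in the top view. The clip's orange jaws are at about (213.5,208) and (217.5,230), with the base edges between them. I'll measure these by colour in both cameras and triangulate.

```bash
cat > h.py <<'E'
import cv2,numpy as np
from scipy.optimize import least_squares
from station import ctrl
C={c:{k:np.array(v) for k,v in ctrl.calibration(c).items()} for c in("scene","top")}
def proj(c,X):
    k=C[c];p=np.atleast_2d(X)@k["R"].T+k["t"];s=p[:,:2]/p[:,2:];s=s*(1+k["k1"]*(s**2).sum(1,keepdims=True))
    return s*[k["fx"],k["fy"]]+[k["cx"],k["cy"]]
def back(c,uv,z): return np.r_[least_squares(lambda x:(proj(c,np.r_[x,z])-uv).ravel(),[.5,0]).x,z]
def tri(a,b):
    r=least_squares(lambda x:np.r_[(proj("scene",x)-a).ravel(),(proj("top",x)-b).ravel()],[.5,0,.05]);return r.x,np.abs(r.fun).max()
def blobs(im,hues,x0,y0,x1,y1,smin=120,vmin=60,amin=5):
    k=cv2.cvtColor(im[y0:y1,x0:x1],cv2.COLOR_BGR2HSV);m=cv2.inRange(k,(hues[0],smin,vmin),(hues[1],255,255))
    n,l,st,_=cv2.connectedComponentsWithStats(m);out=[]
    for i in range(1,n):
        if st[i,4]>=amin:
            ys,xs=np.nonzero(l==i);w=1.0*k[ys,xs,1];P=np.c_[xs,ys]+[x0,y0];c=np.average(P,axis=0,weights=w)
            d=np.linalg.svd(P-P.mean(0),full_matrices=False)[2][0] if len(P)>2 else np.zeros(2)
            out.append((c,st[i,4],d,np.ptp((P-c)@d)))
    return sorted(out,key=lambda o:-o[1])
E
python3 - <<'E'
from h import *
np.set_printoptions(precision=4,suppress=True)
t=cv2.imread("pics/top0.png");s=cv2.imread("pics/scene0.png")
g=[blobs(s,(45,85),235,245,275,280,80),blobs(t,(45,85),375,205,400,240,80)]
for b in g: print("green",[(o[0],o[1],o[2],o[3]) for o in b[:2]])
print("tube",tri(g[0][0][0],g[1][0][0]))
for c,b in zip(("scene","top"),g):
    o=b[0];A,B=[back(c,o[0]+sg*o[2]*o[3]/2,.042) for sg in(-1,1)];print(c,(A+B)/2,"yaw",np.arctan2(*(B-A)[[1,0]]),np.linalg.norm(A-B))
j=[blobs(s,(3,18),365,145,408,185,150,150),blobs(t,(5,20),205,195,228,240,170,120)]
for b in j: print("or",[(o[0],o[1]) for o in b])
for a in j[0][:2]:
  for b in j[1][:3]: print("jaw",tri(a[0],b[0]))
# base edges in top
k=cv2.cvtColor(t,cv2.COLOR_BGR2HSV)
for y in(209,214,219,224,226):
    S=t[y,200:240,0].astype(float)-t[y,200:240,2]; th=(S.min()+S.max())/2 ; th=-25
    f=np.nonzero((S[:-1]-th)*(S[1:]-th)<0)[0];print(y,[round(200+i+(th-S[i])/(S[i+1]-S[i]),2) for i in f])
r=[blobs(s,(0,6),330,165,360,205,170,80),blobs(s,(18,32),310,190,345,225,120),blobs(t,(0,6),280,195,305,220,150),blobs(t,(172,180),280,195,305,220,150),blobs(t,(20,32),300,195,330,222,120)]
for b in r: print("lap",[(o[0],o[1]) for o in b])
print("red",tri(r[0][0][0],r[2][0][0]) if r[2] else 0);print("yel",tri(r[1][0][0],r[4][0][0]))
print("yel top z.13",back("top",r[4][0][0],.13))
E
```

```text
green [(array([253.4736, 261.7752]), np.int32(64), array([0.4645, 0.8856]), np.float64(14.720579990128083))]
green [(array([386.9886, 223.991 ]), np.int32(35), array([-0.2435,  0.9699]), np.float64(12.612808972892058))]
tube (array([ 0.4359, -0.2641,  0.0495]), np.float64(0.005973822152185448))
scene [ 0.431  -0.2618  0.042 ] yaw -0.2673143254779884 0.0484348798035477
top [ 0.436  -0.2653  0.042 ] yaw 2.9160371075257583 0.041692543583671665
or [(array([373.703 , 154.8962]), np.int32(9)), (array([399.6857, 166.8927]), np.int32(9))]
or [(array([213.6499, 199.442 ]), np.int32(18)), (array([216.6617, 229.9936]), np.int32(13))]
jaw (array([0.4651, 0.2659, 0.128 ]), np.float64(13.052685804228588))
jaw (array([0.4002, 0.2892, 0.0724]), np.float64(0.2471903578501724))
jaw (array([0.4994, 0.3033, 0.0724]), np.float64(0.010049600076342813))
jaw (array([0.4332, 0.3295, 0.0103]), np.float64(13.223537279142988))
209 [np.float64(210.14), np.float64(227.25)]
214 [np.float64(210.82), np.float64(227.45)]
219 [np.float64(211.08), np.float64(228.18)]
224 [np.float64(211.84), np.float64(228.42)]
226 [np.float64(228.6)]
lap [(array([344.4833, 184.9677]), np.int32(151))]
lap [(array([326.6201, 206.6533]), np.int32(450))]
lap [(array([290.0969, 205.6521]), np.int32(38))]
lap []
lap [(array([312.2891, 208.3583]), np.int32(322))]
red (array([0.4807, 0.049 , 0.1563]), np.float64(0.5970178244585895))
yel (array([ 0.4763, -0.019 ,  0.1132]), np.float64(0.54981553030143))
yel top z.13 [ 0.4769 -0.0177  0.13  ]
```

```bash
cat >> h.py <<'E'
from scipy.spatial.transform import Rotation as Ro
def go(pos,yaw,o=None):
    """print shift (cm, tool axes) and turn to reach TCP pos, tool x axis at world yaw (mod pi), pointing down"""
    o=o or ctrl.get_obs();R=Ro.from_rotvec(o["tool_rot"])
    for y in(yaw,yaw+np.pi):
        T=Ro.from_matrix(np.array([[np.cos(y),np.sin(y),0],[np.sin(y),-np.cos(y),0],[0,0,-1]]).T)
        w=(R.inv()*T).as_rotvec();print("shift",np.round(R.inv().apply(np.array(pos)-o["tool_pos"])*100,2),"turn",np.round(w,3),"q6",round(o["q"][5],2))
E
python3 - <<'E'
from h import *
np.set_printoptions(precision=4,suppress=True)
b=[back("top",[(l+r)/2,y],.01) for y,l,r in((209,210.14,227.25),(214,210.82,227.45),(219,211.08,228.18),(224,211.84,228.42))]
print(np.array(b), "wid",back("top",[211.08,219],.01)-back("top",[228.18,219],.01))
print("hinge?",back("top",[315.5,140],.13))
go([.435,-.264,.15],-.25)
t=cv2.imread("pics/top0.png")
cv2.imwrite("pics/z2.png",np.hstack([cv2.resize(t[115:225,275:350],None,fx=5,fy=5,interpolation=cv2.INTER_CUBIC),cv2.resize(t[190:245,200:240],None,fx=10,fy=10,interpolation=cv2.INTER_CUBIC)]))
E
```

```text
[[0.4711 0.298  0.01  ]
 [0.4543 0.2959 0.01  ]
 [0.4376 0.2936 0.01  ]
 [0.4208 0.2913 0.01  ]] wid [-0.0017  0.0578  0.    ]
hinge? [ 0.6921 -0.0217  0.13  ]
shift [ 32.29 -23.18   4.18] turn [ 0.    -0.     0.588] q6 -0.12
shift [ 32.29 -23.18   4.18] turn [ 0.     0.    -2.554] q6 -0.12
```

View pics/z2.png

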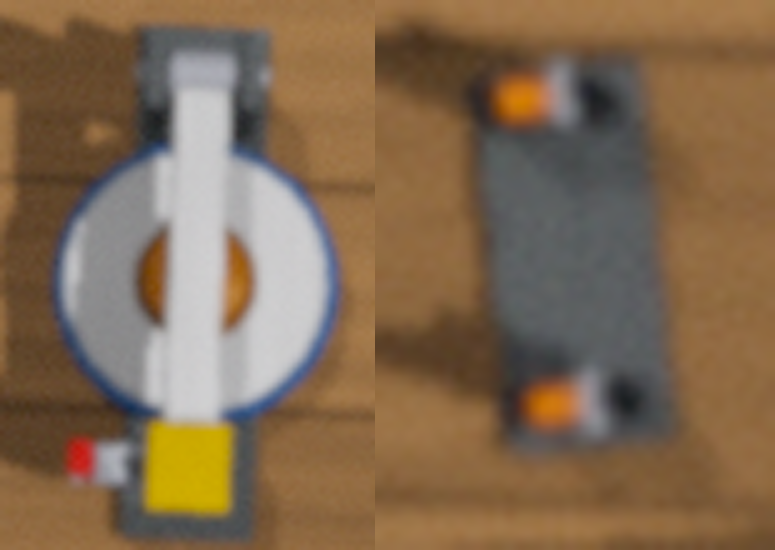

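```bash
python3 -m handwheel '[[[6,-4.3,0],[0,0,0.15]],[[12,-8.6,0],[0,0,0.3]],[[18,-13,0],[0,0,0.45]],[[23,-16.5,0],[0,0,0.588]],[[27,-19.4,1],[0,0,0.588]]]' -1 30
python3 - <<'E'
from h import *
go([.435,-.264,.15],-.25)
E
```

```text
t: 1.72
tool_pos: [0.3872, -0.3326, 0.1853]
tool_rot: [3.115, -0.394, 0.003]
contact_force: [1.3, -0.8, 0.3]
opening: 0.0857
grip_force: 0.0
shift [ 2.92 -7.84  3.52] turn [ 0.001 -0.002 -0.001] q6 0.97
shift [ 2.92 -7.84  3.52] turn [-4.00e-03 -2.00e-03  3.14e+00] q6 0.97
```

```bash
python3 -m handwheel '[[[1.5,-4,1.8],[0,0,0]],[[2.9,-7.8,3.5],[0,0,0]],[[2.9,-7.8,6.5],[0,0,0]],[[2.9,-7.8,6.5],[0,0,0]]]' -1 30
python3 - <<'E'
from h import *
np.set_printoptions(precision=4,suppress=True)
ims={c:ctrl.get_image(c) for c in C}
o=ctrl.get_obs();print(o["tool_pos"],o["tool_rot"])
for c in C: print(c,proj(c,o["tool_pos"]))
s,t=ims["scene"],ims["top"]
cv2.imwrite("pics/z3.png",np.hstack([cv2.resize(s[220:300,205:305],None,fx=4,fy=4),cv2.resize(t[180:260,340:440],None,fx=4,fy=4)]))
E
```

```text
t: 2.22
tool_pos: [0.4319, -0.2637, 0.1167]
tool_rot: [-3.114, 0.39, 0.007]
contact_force: [0.7, 0.0, 0.3]
opening: 0.0853
grip_force: 0.0
[ 0.4334 -0.2659  0.1199] [ 3.1167 -0.3925  0.0005]
scene [[248.7642 246.7329]]
top [[390.9116 224.5416]]
```

View pics/z3.png

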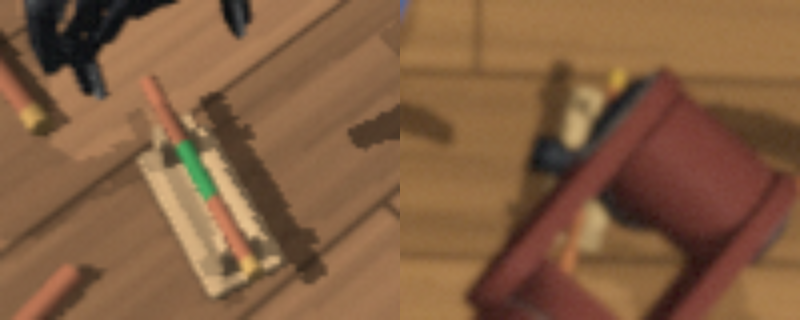

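The tube lies under the hand, between the fingertips (scene about (229,244) and (265,229)). Next: descend and grip.

```bash
python3 -m handwheel '[[[0.1,-0.2,4],[0,0,0]],[[0.1,-0.2,7],[0,0,0]],[[0.1,-0.2,9.6],[0,0,0]],[[0.1,-0.2,9.6],[0,0,0]]]' -1 60
python3 -m handwheel '[[[0,0,0],[0,0,0]],[[0,0,0],[0,0,0]],[[0,0,0],[0,0,0]],[[0,0,0],[0,0,0]],[[0,0,0],[0,0,0]]]' 1 60
```

```text
t: 2.82
tool_pos: [0.4339, -0.2639, 0.0227]
tool_rot: [-3.116, 0.394, 0.003]
contact_force: [-0.4, 0.4, -1.3]
opening: 0.0854
grip_force: 0.0
t: 3.45
tool_pos: [0.4348, -0.2638, 0.0234]
tool_rot: [3.117, -0.392, 0.0]
contact_force: [0.1, -0.1, -0.2]
opening: -0.0
grip_force: 0.0
```

```bash
python3 - <<'E'
from h import *
ims={c:ctrl.get_image(c) for c in C}
o=ctrl.get_obs();print(o["tool_pos"],o["tool_rot"],o["opening"],o["grip_force"])
for c in C: print(c,proj(c,o["tool_pos"]))
s,t=ims["scene"],ims["top"]
cv2.imwrite("pics/z4.png",np.hstack([cv2.resize(s[220:300,205:305],None,fx=5,fy=5,interpolation=cv2.INTER_CUBIC),cv2.resize(t[185:265,360:420],None,fx=5,fy=5)]))
E
```

```text
[ 0.43471095 -0.26376267  0.02326652] [-3.11699746e+00  3.91903251e-01  1.51827270e-04] 4.0370972689970223e-05 0.0
scene [[254.57016197 266.60658866]]
top [[385.69076726 224.43057239]]
```

View pics/z4.png

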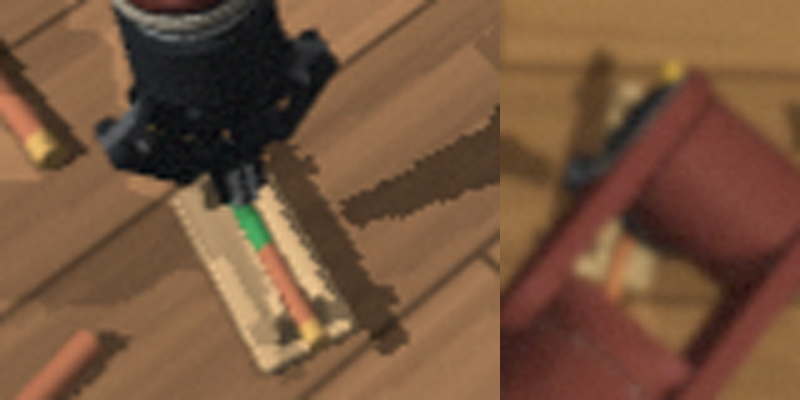

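The scene view shows the shut fingertips at about (253,260). The TCP projects to (254.6,266.6), lower down, and the tube hasn't been touched. So the real tips look higher than reported, and I'll feel for the tube with small steps.

```bash
python3 -m handwheel '[[[0,0,0.2],[0,0,0]],[[0,0,0.4],[0,0,0]],[[0,0,0.4],[0,0,0]]]' 1 60
python3 - <<'E'
from h import *
o=ctrl.get_obs();print(o["contact_force"])
E
python3 -m handwheel '[[[0,0,0.2],[0,0,0]],[[0,0,0.2],[0,0,0]]]' 1 60;python3 -m handwheel '[[[0,0,0.2],[0,0,0]],[[0,0,0.2],[0,0,0]]]' 1 60
```

```text
t: 3.92
tool_pos: [0.4345, -0.2636, 0.0189]
tool_rot: [-3.117, 0.392, 0.001]
contact_force: [0.7, -0.0, -0.4]
opening: -0.0002
grip_force: 0.0
[ 0.70568567 -0.03038275 -0.42406982]
t: 4.18
tool_pos: [0.4346, -0.2637, 0.0171]
tool_rot: [-3.117, 0.392, 0.001]
contact_force: [0.6, -0.2, 0.1]
opening: 0.0001
grip_force: 0.0
t: 4.42
tool_pos: [0.4346, -0.2637, 0.0151]
tool_rot: [-3.117, 0.392, 0.001]
contact_force: [-0.4, -0.4, -0.3]
opening: 0.0003
grip_force: 0.0
```

```bash
for i in 1; do python3 -m handwheel '[[[0,0,0.2],[0,0,0]],[[0,0,0.2],[0,0,0]]]' 1 60;done
python3 -m handwheel '[[[0,0,0.1],[0,0,0]],[[0,0,0.2],[0,0,0]]]' 1 60|grep -E "pos|force"
```

```text
t: 4.68
tool_pos: [0.4346, -0.2637, 0.0131]
tool_rot: [-3.117, 0.392, 0.001]
contact_force: [-0.3, 0.3, 0.1]
opening: 0.0001
grip_force: 0.0
tool_pos: [0.4348, -0.2638, 0.0113]
contact_force: [-0.5, 0.4, -0.6]
grip_force: 0.0
```

```bash
python3 - <<'E'
from h import *
s=ctrl.get_image("scene");o=ctrl.get_obs();p=o["tool_pos"]
k=10;x0,y0=225,235
z=cv2.resize(s[y0:y0+58,x0:x0+55],None,fx=k,fy=k,interpolation=cv2.INTER_CUBIC)
for dz in(0,.01,.02,.03,.04,.05):
    u=(proj("scene",p+[0,0,dz])[0]-[x0,y0]+.5)*k;cv2.circle(z,tuple(int(v) for v in u),3,(255,255,0),-1)
cv2.imwrite("pics/z5.png",z)
E
```

```text
(no output)
```

View pics/z5.png

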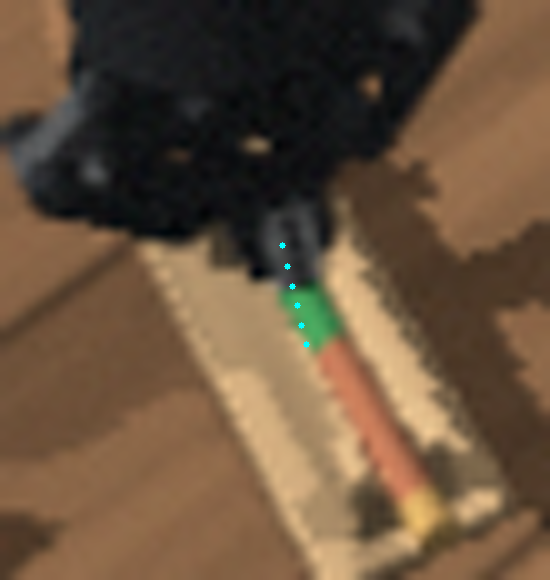

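Fingertips end at about crop (300,280), right over the sleeve's centre. They sit about 3 cm above where the reported TCP projects. I'll keep feeling downwards.

```bash
for i in 1; do python3 -m handwheel '[[[0,0,0.1],[0,0,0]],[[0,0,0.2],[0,0,0]],[[0,0,0.2],[0,0,0]]]'|grep -E "pos|force"; done
python3 -m handwheel '[[[0,0,0.1],[0,0,0]],[[0,0,0.2],[0,0,0]],[[0,0,0.2],[0,0,0]]]'|grep -E "pos|force"
```

```text
tool_pos: [0.4346, -0.2637, 0.0091]
contact_force: [-0.7, 0.3, 0.3]
grip_force: 0.0
tool_pos: [0.4349, -0.2642, 0.0083]
contact_force: [-3.2, 1.3, 5.1]
grip_force: 3.1
```

```bash
python3 -m handwheel '[[[0,0,-1],[0,0,0]],[[0,2,-1],[0,0,0]],[[0,2,0],[0,0,0]],[[0,2,0],[0,0,0]]]'|grep -E "pos|force"
python3 -m handwheel '[[[0,0,0.2],[0,0,0]],[[0,0,0.4],[0,0,0]],[[0,0,0.4],[0,0,0]]]'|grep -E "pos|force"
```

```text
tool_pos: [0.4285, -0.2825, 0.0055]
contact_force: [0.1, 0.4, 0.1]
grip_force: 0.0
tool_pos: [0.4297, -0.2829, 0.0031]
contact_force: [0.1, -0.3, 0.0]
grip_force: 0.0
```

Nothing touched at reported z 0.003 beside the tube, over the 10 mm base. So the real tips sit about 39 mm above the reported TCP. I'll grasp with that offset, watching the force.

```bash
python3 -m handwheel '[[[0,0,-6],[0,0,0]],[[0,-2,-6],[0,0,0]],[[0,-2,-6],[0,0,0]],[[0,-2,-6],[0,0,0]]]' -1 60|grep -E "pos|force|open"
python3 -m handwheel '[[[0,0,4],[0,0,0]],[[0,0,5.5],[0,0,0]],[[0,0,6.5],[0,0,0]],[[0,0,7.2],[0,0,0]],[[0,0,7.2],[0,0,0]]]' -1|grep -E "pos|force|open"
python3 -m handwheel '[[[0,0,0.3],[0,0,0]],[[0,0,0.6],[0,0,0]],[[0,0,0.6],[0,0,0]]]'|grep -E "pos|force|open"
```

```text
tool_pos: [0.4339, -0.2632, 0.0619]
contact_force: [-0.5, -0.1, 0.1]
opening: 0.072
grip_force: 0.0
tool_pos: [0.4348, -0.2639, -0.0087]
contact_force: [0.2, 0.1, -0.2]
opening: 0.0852
grip_force: 0.0
tool_pos: [0.4347, -0.2637, -0.0148]
contact_force: [0.1, -0.5, 0.1]
opening: 0.0848
grip_force: 0.0
```

```bash
python3 -m handwheel '[[[0,0,0.3],[0,0,0]],[[0,0,0.3],[0,0,0]],[[0,0,0.3],[0,0,0]],[[0,0,0.3],[0,0,0]],[[0,0,0.3],[0,0,0]]]' 1 60|grep -E "pos|force|open"
```

```text
tool_pos: [0.4349, -0.2639, -0.0175]
contact_force: [-0.3, 0.0, 1.6]
opening: 0.0101
grip_force: 58.4
```

Gripped. Next: lift, and check the tube in the hand.

```bash
python3 -m handwheel '[[[0,0,-3],[0,0,0]],[[0,0,-7],[0,0,0]],[[0,0,-12],[0,0,0]],[[0,0,-14],[0,0,0]],[[0,0,-14],[0,0,0]]]' 1 80|grep -E "pos|force|open|rot"
python3 - <<'E'
from h import *
s=ctrl.get_image("scene");o=ctrl.get_obs();p=o["tool_pos"];print(o["opening"],o["grip_force"],p)
t=ctrl.get_image("top")
go([.4498,.296,.16],.137)
x0,y0=200,190
z=cv2.resize(s[y0:y0+90,x0:x0+90],None,fx=6,fy=6,interpolation=cv2.INTER_CUBIC)
u=(proj("scene",p+[0,0,.0595])[0]-[x0,y0]+.5)*6;cv2.circle(z,tuple(int(v) for v in u),3,(255,255,0),-1)
cv2.imwrite("pics/z6.png",z)
d=np.array([np.cos(.25),-np.sin(.25),0]);print(u,o["tool_rot"])
for q in blobs(s,(45,85),210,200,290,290,80,40)[:2]: print("green",q)
print("pred ends",proj("scene",[p+[0,0,.0595]+k*d for k in(-.09,-.025,.025,.09)]))
E
```

```text
tool_pos: [0.4355, -0.2644, 0.1234]
tool_rot: [3.116, -0.392, 0.004]
contact_force: [0.3, 0.3, -1.7]
opening: 0.0097
grip_force: 77.9
0.00946169525891164 77.92184829711914 [ 0.4344135  -0.26355465  0.1213388 ]
shift [-12.29 -54.56  -3.88] turn [-0.002  0.003 -0.387] q6 1.13
shift [-12.29 -54.56  -3.88] turn [0.004 0.003 2.754] q6 1.13
[280.6673497  256.32637316] [-3.11655475e+00  3.92000288e-01  1.14390047e-03]
green (array([246.86892308, 231.92036923]), np.int32(61), array([0.42275706, 0.90624305]), np.float64(15.585973200792942))
pred ends [[232.66243333 208.49953299]
 [242.34904026 225.3709343 ]
 [250.32810273 239.28711942]
 [261.47128603 258.75043394]]
```

View pics/z6.png

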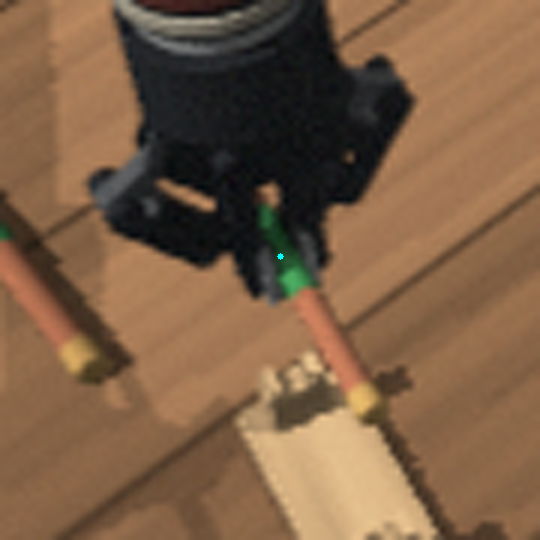

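The tube is held about its middle, with the sleeve's end at (250,239) and the brass tip at (261.5,256.5), as predicted. Next: go high over the lap to the clip.

```bash
python3 -m handwheel '[[[0,0,-6],[0,0,0]],[[-1,-4,-10],[0,0,-0.1]],[[-2.3,-10,-10],[0,0,-0.2]],[[-3.6,-16,-10],[0,0,-0.3]],[[-5,-22,-10],[0,0,-0.387]]]' 1 80|grep -E "pos|force|open|rot"
python3 - <<'E'
from h import *
go([.4498,.296,.225],.137)
E
```

```text
tool_pos: [0.4395, -0.0363, 0.2194]
tool_rot: [-3.133, -0.218, 0.006]
contact_force: [0.4, 0.1, -0.9]
opening: 0.0097
grip_force: 78.2
shift [  5.62 -32.77  -0.53] turn [-0.002  0.004  0.002] q6 1.18
shift [  5.62 -32.77  -0.53] turn [-6.00e-03 -3.00e-03 -3.14e+00] q6 1.18
```

```bash
python3 -m handwheel '[[[1,-6,0],[0,0,0]],[[2,-12,0],[0,0,0]],[[3,-18,0],[0,0,0]],[[4,-24,0],[0,0,0]],[[5.1,-30,0],[0,0,0]]]' 1 80|grep -E "pos|force|open|rot"
python3 -m handwheel '[[[0.5,-2.8,3],[0,0,0]],[[0.5,-2.8,8],[0,0,0]],[[0.5,-2.8,13],[0,0,0]],[[0.5,-2.8,16],[0,0,0]],[[0.5,-2.8,16],[0,0,0]]]' 1 80|grep -E "pos|force|open|rot"
python3 - <<'E'
from h import *
go([.4498,.296,.05],.137)
s=ctrl.get_image("scene");t=ctrl.get_image("top");p=ctrl.get_obs()["tool_pos"];print(p)
cv2.imwrite("pics/s7.png",s);cv2.imwrite("pics/t7.png",t)
for c,i in(("scene",s),("top",t)):
    u=proj(c,p+[0,0,.0595])[0];x,y=u.astype(int);print(c,u)
    for q in blobs(i,(45,85),x-30,y-30,x+30,y+30,80,40)[:2]: print("green",q)
E
```

```text
tool_pos: [0.449, 0.2675, 0.2191]
tool_rot: [3.133, 0.215, -0.007]
contact_force: [0.3, -1.0, -0.2]
opening: 0.0094
grip_force: 78.2
tool_pos: [0.4472, 0.2923, 0.0563]
tool_rot: [3.13, 0.214, -0.017]
contact_force: [0.4, 0.3, -0.6]
opening: 0.0098
grip_force: 78.3
shift [ 0.31 -0.34  0.63] turn [ 0.003  0.011 -0.   ] q6 1.87
shift [ 0.31 -0.34  0.63] turn [ 0.017 -0.005  3.141] q6 1.87
[0.45105517 0.29402481 0.06151594]
scene [388.46859585 150.22211005]
green (array([391.59532661, 152.62825279]), np.int32(14), array([0.87785135, 0.4789332 ]), np.float64(4.469271794610121))
top [212.80032489 213.923962  ]
```

```bash
python3 -m handwheel '[[[0,-0.2,0.6],[0,0,0]],[[0,-0.2,0.6],[0,0,0]],[[0,-0.2,0.6],[0,0,0]],[[0,-0.2,0.6],[0,0,0]]]' 1 80|grep -E "pos|force|rot"
python3 - <<'E'
from h import *
s=ctrl.get_image("scene");t=ctrl.get_image("top");o=ctrl.get_obs();p=o["tool_pos"];print(p,o["tool_rot"])
Z=[]
yaw=.137;d=np.array([np.cos(yaw),np.sin(yaw),0])
for c,i,(x0,y0) in(("scene",s,(362,135)),("top",t,(192,180))):
    z=cv2.resize(i[y0:y0+60,x0:x0+50],None,fx=8,fy=8,interpolation=cv2.INTER_CUBIC)
    P=[p+[0,0,.0595]+k*d for k in(-.09,-.05,0,.05,.09)]
    for u in proj(c,P): cv2.circle(z,tuple(int(v) for v in (u-[x0,y0]+.5)*8),3,(255,255,0),-1)
    Z.append(z)
cv2.imwrite("pics/z8.png",np.hstack(Z))
E
```

```text
tool_pos: [0.4515, 0.2964, 0.0568]
tool_rot: [-3.134, -0.215, -0.001]
contact_force: [0.3, -0.2, -0.6]
grip_force: 78.3
[0.45141131 0.29632482 0.05657175] [-3.13408024e+00 -2.14648268e-01 -7.32945087e-04]
```

View pics/z8.png

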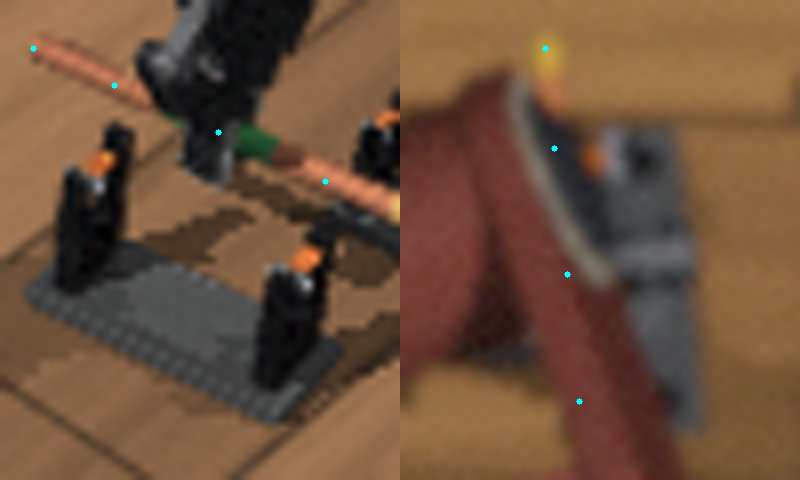

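The scene view shows the tube level above the clip, within a pixel of the prediction. The fork tips are at about crop (72,172)/(118,130) and (275,275)/(322,232).

```bash
python3 - <<'E'
from h import *
f=lambda x,y:back("scene",[362+x/8-.5,135+y/8-.5],.079)
a,b=(f(72,172)+f(118,130))/2,(f(275,275)+f(322,232))/2
print(f(72,172),f(118,130),a,b,(a+b)/2)
for y in(.296,.29): 
  d=np.array([np.cos(.137),np.sin(.137)]);n=np.array([-d[1],d[0]]);c=np.array([.4498,y])
  P=[np.r_[c+k*d+m*n,.079] for k in(-.05,.05) for m in(-.013,.013)]
  print(y,(proj("scene",P)-[362,135]+.5)*8, (proj("top",P)-[192,180]+.5)*8)
E
```

```text
[0.39988979 0.27018504 0.079     ] [0.39627085 0.30520196 0.079     ] [0.39808032 0.2876935  0.079     ] [0.49879392 0.29760335 0.079     ] [0.44843712 0.29264843 0.079     ]
0.296 [[ 85.15546761 167.65859176]
 [117.32870767 135.77938131]
 [291.84187172 264.99994723]
 [322.80330672 231.00279577]] [[231.39153197 401.70740621]
 [167.38448004 408.67358382]
 [206.84425236 155.17993426]
 [143.04707998 162.18533892]]
0.29 [[ 76.06286688 174.26617026]
 [108.40224636 142.24789747]
 [282.91578099 272.05016263]
 [314.04315878 237.89982069]] [[246.23622379 402.13969488]
 [182.21373051 409.10799967]
 [221.6363924  155.59188256]
 [157.82343807 162.59740323]]
```

```bash
python3 -m handwheel '[[[-0.15,0.2,1.2],[0,0,0]],[[-0.15,0.2,2.4],[0,0,0]],[[-0.15,0.2,2.9],[0,0,0]],[[-0.15,0.2,2.9],[0,0,0]]]' 1 80|grep -E "pos|force"
python3 -m handwheel '[[[0,0,0.2],[0,0,0]],[[0,0,0.4],[0,0,0]],[[0,0,0.5],[0,0,0]],[[0,0,0.5],[0,0,0]]]'|grep -E "pos|force"
```

```text
tool_pos: [0.4494, 0.2938, 0.0263]
contact_force: [0.1, -0.2, 0.4]
grip_force: 78.3
tool_pos: [0.45, 0.2941, 0.0223]
contact_force: [0.5, -0.3, -0.3]
grip_force: 78.3
```

```bash
python3 -m handwheel '[[[0,0.1,0.2],[0,0,0]],[[0,0.2,0.2],[0,0,0]],[[0,0.3,0.2],[0,0,0]],[[0,0.3,0.2],[0,0,0]]]'|grep -E "pos|force"
python3 -m handwheel '[[[0,-0.2,0],[0,0,0]],[[0,-0.4,0],[0,0,0]],[[0,-0.6,0],[0,0,0]],[[0,-0.6,0],[0,0,0]]]'|grep -E "pos|force"
```

```text
tool_pos: [0.4505, 0.291, 0.0204]
contact_force: [0.0, -0.2, -2.1]
grip_force: 78.3
tool_pos: [0.4496, 0.2973, 0.0203]
contact_force: [0.0, -0.8, -0.2]
grip_force: 78.3
```

```bash
python3 -m handwheel '[[[0,0.3,0],[0,0,0]],[[0,0.3,0.3],[0,0,0]],[[0,0.3,0.6],[0,0,0]],[[0,0.3,0.8],[0,0,0]],[[0,0.3,0.8],[0,0,0]]]' 1 100|grep -E "pos|force"
python3 -m handwheel '[[[0,0,0.3],[0,0,0]],[[0,0,0.6],[0,0,0]],[[0,0,0.8],[0,0,0]],[[0,0,0.8],[0,0,0]]]'|grep -E "pos|force"
```

```text
tool_pos: [0.4507, 0.2946, 0.0129]
contact_force: [-0.7, 1.3, 4.1]
grip_force: 98.2
tool_pos: [0.4511, 0.2955, 0.0052]
contact_force: [1.0, 4.9, 4.5]
grip_force: 98.3
```

```bash
python3 -m handwheel '[[[0,-0.1,0],[0,0,0]],[[0,-0.15,0.3],[0,0,0]],[[0,-0.15,0.6],[0,0,0]],[[0,-0.15,0.6],[0,0,0]]]' 1 100|grep -E "pos|force"
python3 -m handwheel '[[[0,0,0.3],[0,0,0]],[[0,0,0.6],[0,0,0]],[[0,0,0.6],[0,0,0]]]'|grep -E "pos|force"
```

```text
tool_pos: [0.4494, 0.2955, -0.0024]
contact_force: [0.9, 3.9, 0.9]
grip_force: 98.1
tool_pos: [0.4491, 0.2954, -0.0088]
contact_force: [0.0, 5.1, -2.0]
grip_force: 97.9
```

```bash
python3 -m handwheel '[[[0,-0.05,0.3],[0,0,0]],[[0,-0.05,0.6],[0,0,0]],[[0,-0.05,0.8],[0,0,0]],[[0,-0.05,0.8],[0,0,0]]]' 1 100|grep -E "pos|force"
python3 -m handwheel '[[[0,0,0.1],[0,0,0]],[[0,0,0.2],[0,0,0]],[[0,0,0.2],[0,0,0]]]'|grep -E "pos|force"
```

```text
tool_pos: [0.4494, 0.2955, -0.0163]
contact_force: [0.3, 0.8, -0.8]
grip_force: 98.1
tool_pos: [0.45, 0.2961, -0.0174]
contact_force: [-0.8, -0.9, 2.0]
grip_force: 98.2
```

```bash
python3 -m handwheel '[[[0,0,0.15],[0,0,0]],[[0,0,0.15],[0,0,0]]]'|grep -E "pos|force"
python3 -m handwheel '[[[0,0,0.0],[0,0,0]],[[0,0,0],[0,0,0]],[[0,0,0],[0,0,0]],[[0,0,0],[0,0,0]]]' 0.2 60|grep -E "pos|force|open"
```

```text
tool_pos: [0.4501, 0.2962, -0.0176]
contact_force: [-5.2, -3.5, 10.2]
grip_force: 99.2
tool_pos: [0.4497, 0.296, -0.0194]
contact_force: [0.9, 0.0, 0.6]
opening: 0.0344
grip_force: 0.0
```

Floor reached (10 N) and the tube released. Next: rise and check it.

```bash
python3 -m handwheel '[[[0,0,-3],[0,0,0]],[[0,0,-8],[0,0,0]],[[0,0,-14],[0,0,0]],[[0,5,-20],[0,0,0]],[[0,8,-24],[0,0,0]]]'|grep -E "pos|force"
python3 -m handwheel '[[[0,6,0],[0,0,0]],[[0,9,0],[0,0,0]],[[0,9,0],[0,0,0]]]' -0.3|grep -E "pos|force"
python3 - <<'E'
from h import *
np.set_printoptions(precision=4,suppress=True)
s=ctrl.get_image("scene");t=ctrl.get_image("top")
cv2.imwrite("pics/s9.png",s);cv2.imwrite("pics/t9.png",t)
j=[blobs(s,(3,18),365,145,408,185,150,150),blobs(t,(5,20),205,195,228,240,170,120)]
for b in j: print("or",[(o[0],o[1]) for o in b])
g=[blobs(s,(45,85),370,140,415,190,80),blobs(t,(45,85),200,190,240,240,80)]
for c,b in zip(("scene","top"),g):
  for o in b[:1]:
    A,B=[back(c,o[0]+sg*o[2]*o[3]/2,.042) for sg in(-1,1)];print(c,o[1],(A+B)/2,"yaw",np.arctan2(*(B-A)[[1,0]]),np.linalg.norm(A-B))
if g[0] and g[1]: print(tri(g[0][0][0],g[1][0][0]))
r=[blobs(s,(0,6),330,165,360,205,170,80),blobs(t,(0,6),280,195,305,220,150)]
print([[o[:2] for o in b] for b in r])
A=cv2.resize(s[140:190,362:412],None,fx=8,fy=8,interpolation=cv2.INTER_CUBIC);B=cv2.resize(t[190:240,195:245],None,fx=8,fy=8,interpolation=cv2.INTER_CUBIC)
cv2.imwrite("pics/z10.png",np.hstack([A,B]))
E
```

```text
tool_pos: [0.4602, 0.218, 0.22]
contact_force: [0.8, -0.6, 0.1]
grip_force: 0.0
tool_pos: [0.4729, 0.128, 0.2184]
contact_force: [-0.5, 0.3, 0.4]
grip_force: 0.0
or [(array([399.685 , 166.8902]), np.int32(9)), (array([373.8956, 154.8841]), np.int32(8))]
or [(array([214.5899, 199.2841]), np.int32(29)), (array([216.8616, 230.0398]), np.int32(20))]
scene 51 [0.4496 0.2986 0.042 ] yaw 0.1368965887251532 0.046598958551931954
top 69 [0.4522 0.2955 0.042 ] yaw -2.989941438251276 0.0445811102257261
(array([0.4521, 0.2947, 0.0461]), np.float64(0.0207815512308116))
[[(array([344.5849, 185.2279]), np.int32(148))], [(array([290.2137, 205.7419]), np.int32(35))]]
```

The jaws' orange patches are unchanged in both views (closed). The tube triangulates to (0.452,0.295,0.046), so it's seated and centred within about 2 mm. Next comes the latch.

```bash
python3 - <<'E'
from h import *
np.set_printoptions(precision=4,suppress=True)
A=back("top",[313.6-.5,198],.13);B=back("top",[315.7-.5,129],.13);d=B-A;y=np.arctan2(d[1],d[0]);print("arm yaw",y)
print("red top",back("top",[290.2,205.7],.187),"scene",back("scene",[344.5,185.1],.165))
for c in C:
  for k in(-.03,-.06,0): print(c,k,proj(c,[.4769-.065*np.sin(k),-.0177+.065*np.cos(k),.165 if c=="scene" else .187]))
go([.480,.048,.19],-.03)
E
```

```text
arm yaw -0.0021755315200776043
red top [0.4805 0.0485 0.187 ] scene [0.4854 0.0409 0.165 ]
scene -0.03 [[344.3264 182.7974]]
scene -0.06 [[344.809 183.158]]
scene 0 [[343.8304 182.4474]]
top -0.03 [[290.6038 206.2707]]
top -0.06 [[290.6528 205.623 ]]
top 0 [[290.5743 206.9195]]
shift [-0.37  8.2   2.81] turn [-0.001  0.     0.166] q6 1.55
shift [-0.37  8.2   2.81] turn [-0.001 -0.001 -2.975] q6 1.55
```

```bash
python3 -m handwheel '[[[-0.2,4,1],[0,0,0.08]],[[-0.4,8.2,2.8],[0,0,0.166]],[[-0.4,8.2,5],[0,0,0.166]],[[-0.4,8.2,5],[0,0,0.166]]]' -0.3 60|grep -E "pos|force|open|rot"
python3 - <<'E'
from h import *
go([.4795,.0475,.113],-.03)
s=ctrl.get_image("scene");p=ctrl.get_obs()["tool_pos"]
x0,y0=312,140
z=cv2.resize(s[y0:y0+70,x0:x0+70],None,fx=8,fy=8,interpolation=cv2.INTER_CUBIC)
for dz in(.039,.058): cv2.circle(z,tuple(int(v) for v in (proj("scene",p+[0,0,dz])[0]-[x0,y0]+.5)*8),3,(255,255,0),-1)
cv2.imwrite("pics/z11.png",z)
E
```

```text
tool_pos: [0.4784, 0.0487, 0.166]
tool_rot: [-3.141, 0.044, 0.007]
contact_force: [-0.2, -0.3, -0.0]
opening: 0.0557
grip_force: 0.0
shift [0.14 0.12 5.3 ] turn [-0.001  0.005  0.002] q6 1.55
shift [0.14 0.12 5.3 ] turn [-7.00e-03 -1.00e-03 -3.14e+00] q6 1.55
```

View pics/z11.png

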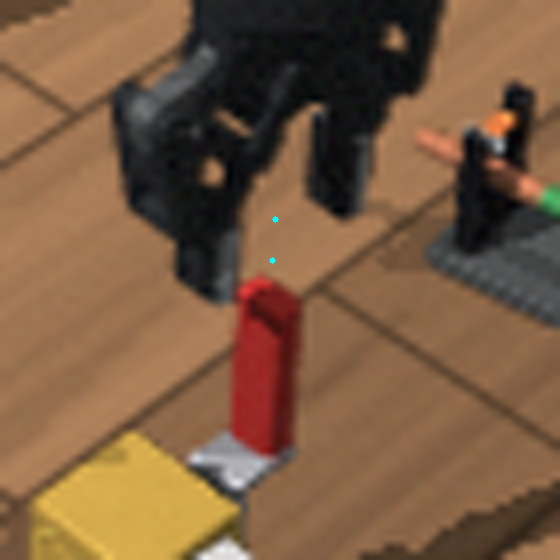

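The fingertips, at crop (210,300) and (345,215), straddle the red handle, whose top is at (268,290). The offset is confirmed, and the tube shows under the closed jaw at upper right. Next: descend and grip.

```bash
python3 -m handwheel '[[[0.1,0.1,2],[0,0,0]],[[0.1,0.1,4],[0,0,0]],[[0.1,0.1,5.3],[0,0,0]],[[0.1,0.1,5.3],[0,0,0]]]' -0.3 60|grep -E "pos|force|open"
python3 -m handwheel '[[[0,0,0],[0,0,0]],[[0,0,0],[0,0,0]],[[0,0,0],[0,0,0]],[[0,0,0],[0,0,0]]]' 1 60|grep -E "pos|force|open"
```

```text
tool_pos: [0.4796, 0.0469, 0.1133]
contact_force: [0.3, 0.7, -0.1]
opening: 0.0557
grip_force: 0.0
tool_pos: [0.4817, 0.0481, 0.1166]
contact_force: [0.8, 4.7, 1.6]
opening: 0.0131
grip_force: 60.0
```

```bash
python3 -m handwheel '[[[0,-0.4,0],[0,0,0]],[[0,-0.8,0],[0,0,0]],[[0,-1.2,0],[0,0,0]],[[0,-1.5,0],[0,0,0]],[[0,-1.5,0],[0,0,0]]]' 1 80|grep -E "pos|force|open"
python3 -m handwheel '[[[0,-0.1,0],[0,0,0]],[[0,-0.2,0],[0,0,0]],[[0,-0.2,0],[0,0,0]]]' |grep -E "pos|force|open"
```

```text
tool_pos: [0.4819, 0.0607, 0.1163]
contact_force: [-0.4, -6.5, 4.1]
opening: 0.013
grip_force: 81.1
tool_pos: [0.4819, 0.0624, 0.1163]
contact_force: [-1.5, -5.9, 4.8]
opening: 0.0131
grip_force: 81.2
```

```bash
python3 -m handwheel '[[[0,-0.1,0],[0,0,0]],[[0,-0.2,0],[0,0,0]],[[0,-0.2,0],[0,0,0]]]' |grep -E "pos|force|open"
```

```text
tool_pos: [0.4819, 0.0642, 0.1162]
contact_force: [-1.7, -7.6, 3.8]
opening: 0.0129
grip_force: 81.2
```

```bash
python3 -m handwheel '[[[0,-0.1,0],[0,0,0]],[[0,-0.15,0],[0,0,0]],[[0,-0.15,0],[0,0,0]]]' |grep -E "pos|force|open"
```

```text
tool_pos: [0.4819, 0.0643, 0.1161]
contact_force: [-0.5, -13.4, 4.1]
opening: 0.0131
grip_force: 81.1
```

End stop reached. Next: lift along the arc.

```bash
python3 -m handwheel '[[[0.15,0,-0.6],[0,0,0]],[[0.3,0,-1.2],[0,0,0]],[[0.5,0,-1.85],[0,0,0]],[[0.71,0,-2.47],[0,0,0]],[[0.71,0,-2.47],[0,0,0]]]' 1 80|grep -E "pos|force|open"
```

```text
tool_pos: [0.4874, 0.064, 0.1379]
contact_force: [2.7, -12.7, -7.0]
opening: 0.013
grip_force: 80.3
```

```bash
python3 -m handwheel '[[[0.24,0,-0.6],[0,0,0]],[[0.48,0,-1.2],[0,0,0]],[[0.72,0,-1.8],[0,0,0]],[[0.96,0,-2.38],[0,0,0]],[[0.96,0,-2.38],[0,0,0]]]' 1 80|grep -E "pos|force|open"
python3 -m handwheel '[[[0.3,0,-0.6],[0,0,0]],[[0.6,0,-1.2],[0,0,0]],[[0.9,0,-1.75],[0,0,0]],[[1.19,0,-2.28],[0,0,0]],[[1.19,0,-2.28],[0,0,0]]]' |grep -E "pos|force|open"
```

```text
tool_pos: [0.4957, 0.0639, 0.1611]
contact_force: [-1.0, -11.5, -5.1]
opening: 0.0131
grip_force: 79.7
tool_pos: [0.5072, 0.0638, 0.1837]
contact_force: [-4.0, -11.3, -5.5]
opening: 0.013
grip_force: 78.3
```

```bash
python3 -m handwheel '[[[0.4,0,-0.65],[0,0,0]],[[0.8,0,-1.3],[0,0,0]],[[1.2,0,-1.8],[0,0,0]],[[1.87,0,-2.76],[0,0,0]],[[1.87,0,-2.76],[0,0,0]]]' 1 80|grep -E "pos|force|open"
python3 -m handwheel '[[[0,0,0],[0,0,0]],[[0,0,0],[0,0,0]],[[0,0,0],[0,0,0]],[[0,0,0],[0,0,0]]]' |grep -E "pos|force|open|t:"
python3 - <<'E'
from h import *
s=ctrl.get_image("scene");t=ctrl.get_image("top")
a,b=blobs(s,(18,32),300,150,370,225,120),blobs(t,(20,32),290,170,335,222,120)
print([o[:2] for o in a[:2]],[o[:2] for o in b[:2]]);print(tri(a[0][0],b[0][0]) if a and b else 0)
E
```

```text
tool_pos: [0.5262, 0.0637, 0.212]
contact_force: [-3.7, -9.9, -2.0]
opening: 0.0131
grip_force: 78.0
t: 25.05
tool_pos: [0.5259, 0.0637, 0.2116]
tool_rot: [3.136, -0.047, -0.014]
contact_force: [-4.1, -9.3, -3.2]
opening: 0.0132
grip_force: 78.1
[(array([333.28249349, 186.57402542]), np.int32(546))] [(array([312.37828898, 201.02763921]), np.int32(395))]
(array([ 0.49537869, -0.0174293 ,  0.20866793]), np.float64(0.09948671713243584))
```

```bash
python3 -m handwheel '[[[0.45,0,-0.55],[0,0,0]],[[0.9,0,-1.1],[0,0,0]],[[0.9,0,-1.1],[0,0,0]],[[0.9,0,-1.1],[0,0,0]],[[0.9,0,-1.1],[0,0,0]]]' 1 80|grep -E "pos|force|open"
python3 -m handwheel '[[[0,0,0],[0,0,0]],[[0,0,0],[0,0,0]],[[0,0,0],[0,0,0]],[[0,0,0],[0,0,0]]]' |grep -E "pos|force|open|t:"
python3 - <<'E'
from h import *
s=ctrl.get_image("scene");t=ctrl.get_image("top")
a,b=blobs(s,(18,32),300,150,370,225,120),blobs(t,(20,32),290,170,335,222,120)
z=tri(a[0][0],b[0][0]);print(z, [o[:2] for o in blobs(s,(3,18),365,145,408,185,150,150)])
if z[0][2]>.212: print(ctrl.finish_job())
E
```

```text
tool_pos: [0.5343, 0.0635, 0.2221]
contact_force: [-4.4, -8.8, -3.5]
opening: 0.013
grip_force: 78.1
t: 26.28
tool_pos: [0.5343, 0.0635, 0.2221]
tool_rot: [3.137, -0.047, -0.017]
contact_force: [-6.1, -9.2, -3.1]
opening: 0.0129
grip_force: 78.1
(array([ 0.50018148, -0.01698205,  0.21951703]), np.float64(0.12272365801749174)) [(array([399.68974198, 166.89175582]), np.int32(9))]
the job is handed in; nothing more can be done
None
```

I handed the job in at 26 s: the tube sits centred to about 2 mm in the larger clip with its jaws closed and the gripper off it, and the gripper, its reported position unchanged over the last half second, holds the overarm by the fully pulled latch with the coupler raised about 10.5 cm.

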